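# Open a control unit, take its board out and close it again

## Robot

A 7-joint arm with a two-finger parallel gripper is mounted at the origin on a cart in front of the work surface, level with it; the furniture and walls round the work are solid. World frame = base frame: x ahead of the robot, y to its left, z up, the work surface at z = 0. Lengths are in mm, angles in rad, forces in N, time in s.
With the tool pointing down it reaches from about 400 to 875 mm from the base axis. Payload 4.4 kg.
Tool frame: the origin (TCP) lies at the very end of the fingers, on their centre line; the grasp point (between the pads) lies 19 mm behind it; z points along the fingers, y is the line along which they close (so a half turn about z gives the same grasp; the last joint's range is limited). The gripper opens to 85 mm and grips with 20 to 120 N. Pads are 22 mm wide; open, the fingers measure 114 mm over their backs; the gripper's body (76 mm by 85 mm) begins 54 mm behind the grasp point. The pads swing forward as they close: fully open they stand 13 mm farther back than shut.
Start: joints at [1.049, 0.628, 0.038, 1.517, -0.027, 0.996, -0.02], TCP at [286.146, -583.642, 231.313] pointing down, gripper open.
Joint ranges: [-3.06, 3.06], [-0.37, 2.12], [-1.25, 1.32], [0.18, 2.47], [-1.1, 4.24], [0.23, 1.98], [-2.94, 2.94]. Speed limits (rad/s): [2.57, 2.57, 3.14, 3.14, 3.14, 3.14, 3.14].

## Interface

Orientations are given as [roll, pitch, yaw] about the fixed x, y, z axes, in that order (R = Rz(yaw) Ry(pitch) Rx(roll)).
In Python, from cell import read_state, get_image, camera_info, finish_job gives the robot as it stands.
- The arm moves only by the tool play_rows, never from a script. Its argument "deltas" is one flat list of numbers, 7 for each row, row after row: the shift along the tool's x, y, z in mm, then the turn, a rotation vector about the tool's x, y, z in rad, then the opening, from 0 (shut) to 1 (fully open). In form: [dx, dy, dz, ax, ay, az, grip, dx, dy, dz, ax, ay, az, grip, ...]. A call has 1 to 10 rows; each row is the pose to reach, as a shift and turn from the pose commanded when the call began, along the tool's axes at that moment; what a row does not reach only later rows make up. A row lasts 1/8 s, in which the tool goes at most 62.5 mm and 10.7 degrees, less where a joint would pass 70% of its speed; a pose out of reach is approached as far as the arm can. A call with a gripper value outside its range is refused whole. The fingers move at their own pace and stop on an object; the grip force is fixed at half the most. Time passes only in rows, so rows that repeat a pose let the fingers close. It gives the time, the measured TCP pose, the force, the opening and the grip force at its end, in the units of the state.
- read_state(): the state, without advancing time (a new reading comes with each control period).
- get_image(name): name is "scene" or "top"; returns the picture (420x560x3 uint8, red, green, blue); there is no depth.
- camera_info(name): a dict with "fx", "fy", "cx", "cy" (pixels), "T" (4x4, takes a point from camera to world coordinates). Camera axes: x right, y down, z forward; pixel columns grow to the right and rows downward; lengths in mm; the calibration is good to about 2 mm. A picture is of the moment at which its call begins. camera_info takes no time and is no camera call.
- finish_job(): hands the job in; it is judged then, once.
The state is a dict: "clock": time; "qpos": joint angles; "qd": joint speeds; "tau": joint torques, N m; "eef_pos": TCP position; "tool_rot": TCP orientation; "force": force on the tool from outside, world axes, zero at the start; "torque": the same for the moment, N m; "width": finger opening in mm; "gripper_force": force on a finger pad.
Only numpy, scipy, OpenCV 4.12 (cv2) and the standard library are available. Lean on these libraries where they do the work, as an engineer would, in place of code of your own. Each camera call takes 0.05 s, during which the arm holds its last target. There are 200 camera calls.

## Task

The screws are already out of this control unit. Lift its finned cover off and lay it on the blue mat, take the circuit board out and lay it flat, components up, in the black tray, then put the cover back on the housing, fully home all round, so that no dust gets in. Set the cover and the board down gently rather than dropping them, and do not shove the housing, the jar, the screwdriver or the bin of screws about.

Things in the scene. Friction and masses are not known exactly. Their poses are not given: they have to be found in the camera images.
- unit: Light grey open-topped housing, loose, 0.9 kg: outside 124 (x) x 96 (y) x 46 mm high, walls 4 mm, floor top at z = 4 mm. Origin: centre of underside, z up. Ears and two sockets stick out of the x ends to 76 mm. Four brass standoffs inside (tops z = 16 mm) carry the board. Black capacitors, 18 mm thick, to z = 32 mm, stand at (x, y) = (46, 33) and (-46, -33) mm.
- cover: Loose dark finned cover, 0.15-0.31 kg, same either way round. Origin: centre, at the lip's lower edge, z up. Lip 111 x 83 mm outside, z = 0 to 8 mm, rounded foot, 2.5 mm clear of the housing walls; plate 124 (x) x 96 (y) mm, z = 8 to 12 mm. On the housing: origin at unit z = 38 mm, axes parallel to the unit's. Laid on a flat surface it stands on its lip.
- board: Green circuit board with cream connectors, 46 (x) x 70 (y) mm, about 0.05 kg, to be taken as 8 mm thick (connectors to 11 mm). Origin: centre of underside, z up. It starts in the unit, unfastened on the standoffs (underside at unit z = 16 mm), long side along unit y, with some 35 mm free beside each long edge for a finger.
- mat: Blue antistatic mat fixed to the bench, 180 (x) x 150 (y) x 3 mm. Origin: centre of the underside, top at z = 3 mm.
- tray: Shallow black tray fixed to the bench, 180 (x) x 150 (y) mm, 18 mm high, walls and floor 3 mm thick. Origin: centre of the underside, inner floor at z = 3 mm.
- jar: Clear jar with green cap, 52 mm thick, 68 mm high; leave it alone. Origin: centre of the underside.
- driver: Screwdriver with blue handle, 152 mm long along its y, 19 mm thick; leave it alone. Origin: under its middle.
- screw_bin: Small black open bin holding the screws, 89 x 72 x 36 mm; leave it alone. Origin: centre of the underside.
- cover_fins (a point): Middle of the cover's fins, on its centre line, at cover z = 22 mm: take the cover here. Six fins run along cover x, 92 mm long, z = 12 to 32 mm, 44 mm wide (along y) over the outer two; the plate reaches 26 mm beyond them on each side.

How it is judged:
By the outcome, as a careful person would: the job done as asked, in the order asked, and still so for the second after the job is handed in, with the robot touching nothing.
It also fails if it takes over 72 s, if anything falls off the work surface, if the arm or the gripper's body presses on something with over 40 N, if the wrist force passes 120 N, or if a joint passes its speed limit or range.

## Working session

There is one attempt and no reset: what is moved stays moved. The work goes in short steps, Python scripts to look and compute and a tool call to move; the robot and the scene stay as the last step left them, time stands still between calls to the robot, and variables do not carry over. Pictures are saved under pics/ and viewed, at most 11 in all, crops included, and the job is handed in when it is done.

Besides the shell and the picture viewer there is one more tool, called after "Emit:" as a command line: name --argument value ..., lists and objects as JSON in quotes. play_rows: Moves the arm, as the interface text tells. Its arguments: {"type":"object","properties":{"deltas":{"type":"array"}},"required":["deltas"]}

```bash
mkdir -p pics; python3 - <<'E'
from cell import *
import cv2,numpy as np
s=read_state();print({k:np.round(v,3).tolist() for k,v in s.items()})
for n in("scene","top"):
    i=get_image(n);cv2.imwrite(f"pics/{n}0.png",cv2.cvtColor(i,cv2.COLOR_RGB2BGR));c=camera_info(n);print(n,c["fx"],c["fy"],c["cx"],c["cy"],np.round(c["T"],3).tolist())
E
```

```text
{'clock': 0.0, 'qpos': [1.049, 0.629, 0.038, 1.518, -0.027, 0.996, -0.02], 'qd': [-0.001, 0.001, 0.0, 0.0, 0.0, -0.001, 0.0], 'tau': [-0.0, -56.339, 1.226, -19.344, 0.011, 0.01, 0.0], 'eef_pos': [285.895, -583.069, 230.409], 'tool_rot': [-3.14, 0.0, 0.456], 'force': [-0.38, -0.371, 0.376], 'torque': [-0.023, 0.003, 0.056], 'gripper_force': 0.0, 'width': 85.39}
scene 382.1973454936069 382.1973454936069 287.55003955432056 204.18314628493874 [[-0.665, -0.39, 0.637, -24.174], [-0.747, 0.331, -0.577, 549.561], [0.014, -0.859, -0.511, 562.933], [0.0, 0.0, 0.0, 1.0]]
top 507.723217115185 507.723217115185 271.5816151135523 210.83410759697304 [[-0.027, -0.993, 0.119, 471.216], [-1.0, 0.025, -0.014, -1.238], [0.011, -0.119, -0.993, 1202.928], [0.0, 0.0, 0.0, 1.0]]
```

View pics/scene0.png

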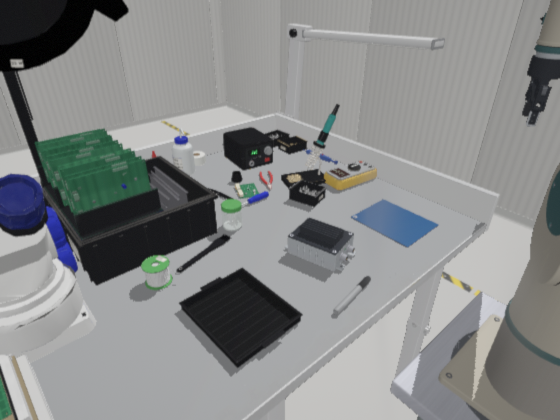

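View pics/top0.png

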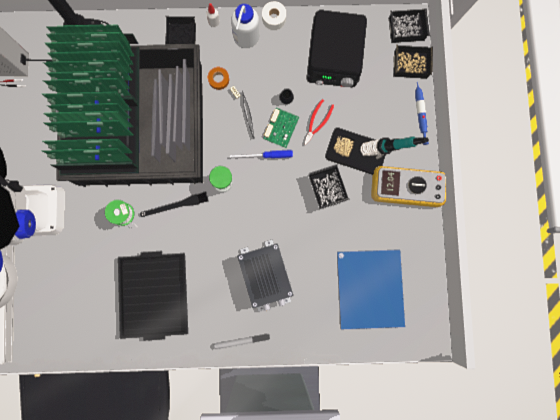

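The top view shows the unit near (265,275), the mat near (370,289), the tray near (152,295), and the screw bin at (327,187). I'll zoom on the unit.

```bash
cat > h.py <<'E'
from cell import *
import cv2,numpy as np
from scipy.spatial.transform import Rotation as R
def ray(n,u,v):
    c=camera_info(n);T=np.array(c["T"]);d=T[:3,:3]@[(u-c["cx"])/c["fx"],(v-c["cy"])/c["fy"],1];return T[:3,3],d
def pt(n,u,v,z):
    o,d=ray(n,u,v);return o+d*(z-o[2])/d[2]
def px(n,p):
    c=camera_info(n);T=np.array(c["T"]);q=T[:3,:3].T@(np.array(p)-T[:3,3]);return [c["fx"]*q[0]/q[2]+c["cx"],c["fy"]*q[1]/q[2]+c["cy"]]
def snap(n,name,box=None,k=6):
    i=cv2.cvtColor(get_image(n),cv2.COLOR_RGB2BGR);cv2.imwrite(f"pics/{name}_full.png",i)
    if box:
        a,b,c,d=box;cv2.imwrite(f"pics/{name}.png",cv2.resize(i[b:d,a:c],None,fx=k,fy=k,interpolation=cv2.INTER_CUBIC))
    return i
def rect(n,mask,z):
    "min-area rectangle of the largest blob of a mask, on plane z: centre, sizes, angle of long side (deg)"
    cs,_=cv2.findContours(mask.astype(np.uint8),cv2.RETR_EXTERNAL,cv2.CHAIN_APPROX_NONE);c=max(cs,key=cv2.contourArea)
    P=np.array([pt(n,u,v,z)[:2] for u,v in c[:,0]],np.float32);b=cv2.boxPoints(cv2.minAreaRect(P))
    e=[b[1]-b[0],b[2]-b[1]];e.sort(key=np.linalg.norm)
    return b.mean(0),np.linalg.norm(e[1]),np.linalg.norm(e[0]),np.degrees(np.arctan2(e[1][1],e[1][0]))%180
def moveto(p,yaw):
    "shift/turn in present tool axes to a TCP pose, tool down"
    s=read_state();A=R.from_euler('xyz',s["tool_rot"]);B=R.from_euler('xyz',[np.pi,0,yaw])
    return np.round(A.inv().apply(np.array(p)-s["eef_pos"]),1),np.round((A.inv()*B).as_rotvec(),4)
E
python3 - <<'E'
from h import *
i=cv2.imread("pics/top0.png");a,b,c,d=215,230,315,325
cv2.imwrite("pics/u.png",cv2.resize(i[b:d,a:c],None,fx=6,fy=6,interpolation=cv2.INTER_CUBIC))
h=cv2.cvtColor(i,cv2.COLOR_BGR2HSV)
m=(h[...,0]>95)&(h[...,0]<120)&(h[...,1]>140);print("mat",rect("top",m,3))
t=np.zeros(i.shape[:2],bool);t[245:345,105:200]=1
print("tray",rect("top",t&(i.max(2)<60),18))
E
```

```text
mat (array([ 424.64917, -244.8981 ], dtype=float32), np.float32(175.91351), np.float32(147.178), np.float32(0.4505217))
tray (array([429.17535, 261.79175], dtype=float32), np.float32(188.97046), np.float32(152.47151), np.float32(2.0210578))
```

View pics/u.png

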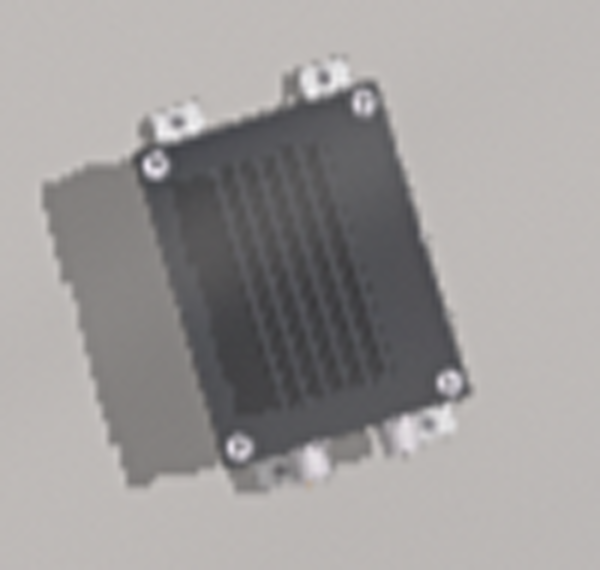

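```bash
python3 - <<'E'
from h import *
i=cv2.imread("pics/top0.png");t=np.zeros(i.shape[:2],bool);t[235:315,230:305]=1
for th in(85,95,105):
    m=(t&(i.max(2)<th)).astype(np.uint8);m=cv2.morphologyEx(m,cv2.MORPH_OPEN,np.ones((5,5)))
    r=rect("top",m,50);print("plate",th,r)
q=np.array([(135,150),(380,82),(472,393),(228,468)])/6+[215,230]-.4
P=np.array([pt("top",*a,50)[:2] for a in q]);print(P,P.mean(0),cv2.minAreaRect(P.astype(np.float32)))
c=np.array(r[0]);y=np.radians(r[3]);y=y if y<1.57 else y-np.pi
print(y,moveto([*c,140],y))
# fin-top ends, z=70
f=np.array([(310,140),(225,165),(300,405),(385,380)])/6+[215,230]-.4
F=np.array([pt("top",*a,70)[:2] for a in f]);print(F,F.mean(0))
E
```

```text
plate 85 (array([436.0603  ,  25.234291], dtype=float32), np.float32(52.113125), np.float32(18.40963), np.float32(17.227478))
plate 95 (array([463.15186  ,   1.8142548], dtype=float32), np.float32(120.461876), np.float32(94.39514), np.float32(14.566878))
plate 105 (array([463.0837  ,   2.246025], dtype=float32), np.float32(122.74056), np.float32(95.00414), np.float32(15.511816))
[[511.33447005  63.0733629 ]
 [534.51896029 -30.00972802]
 [417.42514524 -61.10583808]
 [392.34014395  30.6879028 ]] [463.90467988   0.6614249 ] ((464.429931640625, 0.6113739013671875), (123.3226318359375, 95.9045639038086), 15.224847793579102)
0.27073225 (array([ 416.7, -447.5,   91.3]), array([-1.700e-03,  1.000e-04,  1.851e-01]))
[[512.61345208  -2.94423597]
 [504.21693506  28.7622783 ]
 [415.74175566   3.21405948]
 [423.9506068  -28.23955376]] [4.64130687e+02 1.98137012e-01]
```

Emit:
play_rows --deltas '[25,-27,0,0,0,0,1,70,-75,0,0,0,0.03,1,115,-123,0,0,0,0.06,1,160,-172,0,0,0,0.1,1,205,-220,0,0,0,0.13,1,250,-268,0,0,0,0.16,1,295,-316,0,0,0,0.187,1,340,-364,20,0,0,0.187,1,380,-407,40,0,0,0.187,1,417,-446,60,0,0,0.187,1]'

```text
clock: 1.35
eef_pos: [459.2, -16.1, 177.7]
tool_rot: [3.141, -0.001, 0.269]
force: [0.3, -0.7, 0.5]
width: 85.4
gripper_force: 0.0
```

```bash
python3 - <<'E'
from h import *
s=read_state();print(s["clock"],s["eef_pos"],s["tool_rot"],s["qd"].round(2) if hasattr(s["qd"],'round') else s["qd"]);print(moveto([463.6,1,110],.269))
E
```

```text
1.35 [459.16279429 -16.1379746  177.73856227] [ 3.14124378e+00 -1.01916892e-03  2.68663953e-01] [-0.97  0.4  -0.04 -0.07  0.   -0.35 -1.  ]
(array([  8.8, -15.4,  67.7]), array([ 0.0003, -0.001 , -0.0003]))
```

Emit:
play_rows --deltas '[0,0,15,0,0,0,1,0,0,35,0,0,0,1,0,0,55,0,0,0,1,0,0,70,0,0,0,1,0,0,80,0,0,0,1,0,0,80,0,0,0,1,0,0,80,0,0,0,1]'

```text
clock: 2.22
eef_pos: [458.9, -18.0, 98.4]
tool_rot: [3.141, -0.001, 0.269]
force: [-0.4, 0.1, -0.4]
width: 85.6
gripper_force: 0.0
```

```bash
python3 - <<'E'
from h import *
s=read_state();print(moveto([463.6,1,50],.269))
snap("top","a",(215,215,315,325),5)
E
```

```text
(array([  9.6, -17.1,  48.4]), array([ 0.0002, -0.0007, -0.0003]))
```

View pics/a.png

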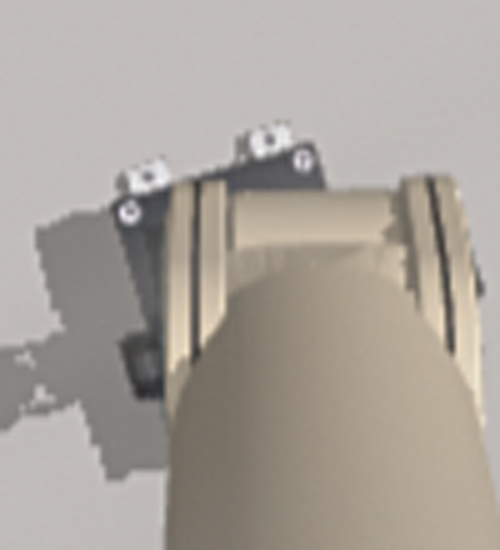

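The arm hides the unit from the top. The measured pose is short by (9.6, -17.1), so I centre first and then descend.

Emit:
play_rows --deltas '[9.5,-17,5,0,0,0,1,9.5,-17,15,0,0,0,1,9.5,-17,28,0,0,0,1,9.5,-17,38,0,0,0,1,9.5,-17,44,0,0,0,1,9.5,-17,48,0,0,0,1,9.5,-17,48,0,0,0,1,9.5,-17,48,0,0,0,1]'

```text
clock: 3.28
eef_pos: [463.4, 0.9, 50.3]
tool_rot: [3.141, -0.0, 0.269]
force: [-1.0, 0.0, -0.8]
width: 85.3
gripper_force: 0.0
```

```bash
python3 - <<'E'
from h import *
print(moveto([463.6,1,50],.269))
snap("scene","b",(260,190,400,290),5)
E
```

```text
(array([ 0.2, -0. ,  0.3]), array([ 0.0001, -0.0004, -0.0003]))
```

View pics/b.png

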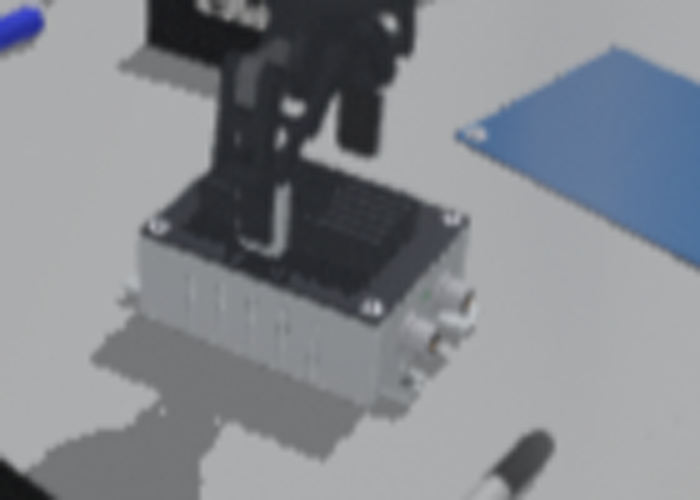

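The scene view shows the fingers (near 265,240 and 360,150 in the crop) straddling the fins above the plate. Closing now.

Emit:
play_rows --deltas '[0,0,0,0,0,0,0.7,0,0,0,0,0,0,0.6,0,0,0,0,0,0,0.5,0,0,0,0,0,0,0.4,0,0,0,0,0,0,0.2,0,0,0,0,0,0,0,0,0,0,0,0,0,0]'

```text
clock: 4.2
eef_pos: [463.3, 1.1, 50.5]
tool_rot: [-3.142, -0.0, 0.269]
force: [-0.5, -0.1, 5.9]
width: 42.6
gripper_force: 60.2
```

Emit:
play_rows --deltas '[0,0,-1,0,0,0,0,0,0,-3,0,0,0,0,0,0,-6,0,0,0,0,0,0,-11,0,0,0,0,0,0,-20,0,0,0,0,0,0,-32,0,0,0,0,0,0,-46,0,0,0,0,0,0,-58,0,0,0,0,0,0,-66,0,0,0,0,0,0,-70,0,0,0,0]'

```text
clock: 5.45
eef_pos: [463.4, 1.0, 120.7]
tool_rot: [3.141, -0.001, 0.269]
force: [-1.2, -0.3, -1.5]
width: 42.7
gripper_force: 61.0
```

```bash
python3 - <<'E'
from h import *
print(moveto([423,-245,90],.269))
snap("scene","c",(230,140,390,280),5)
E
```

```text
(array([-104.3,  226.4,   30.7]), array([ 0.0001, -0.0007, -0.0002]))
```

View pics/c.png

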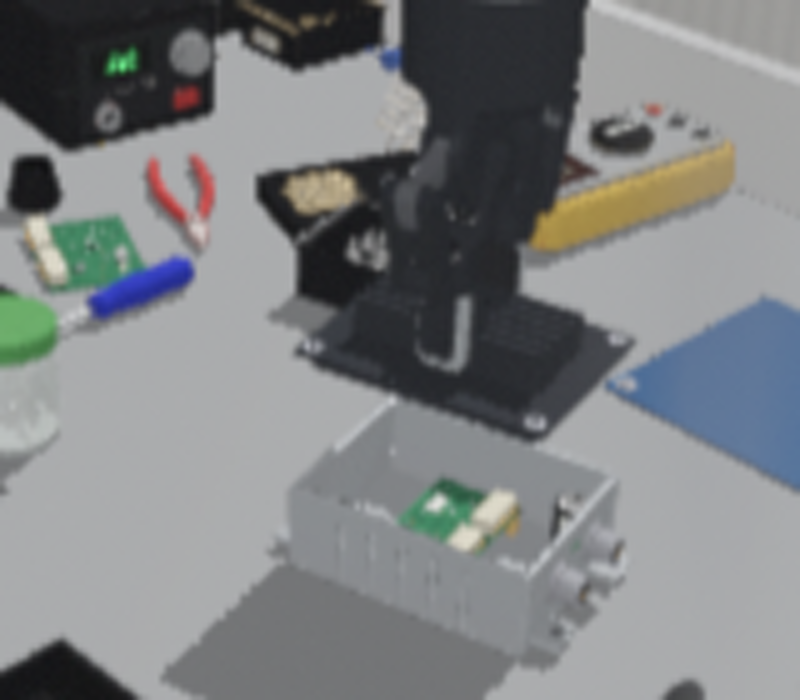

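The cover is held level above the open housing, with the board visible inside at about (450,510) in the crop. Next it goes to the mat.

Emit:
play_rows --deltas '[-7,15,0,0,0,0,0,-21,45,0,0,0,0,0,-37,80,0,0,0,0,0,-53,115,0,0,0,0,0,-69,150,10,0,0,0,0,-83,180,20,0,0,0,0,-95,206,35,0,0,0,0,-104,226,50,0,0,0,0,-104,226,65,0,0,0,0,-104,226,80,0,0,0,0]'

```text
clock: 6.75
eef_pos: [423.0, -243.5, 39.1]
tool_rot: [-3.14, 0.0, 0.269]
force: [-1.1, 0.0, -0.9]
width: 43.1
gripper_force: 61.1
```

Emit:
play_rows --deltas '[0,0,8,0,0,0,0,0,0,13,0,0,0,0,0,0,16,0,0,0,0,0,0,18,0,0,0,0,0,0,19,0,0,0,0,0,0,19,0,0,0,0,0,0,19,0,0,0,0]'

```text
clock: 7.62
eef_pos: [423.1, -244.7, 21.2]
tool_rot: [3.141, -0.0, 0.269]
force: [-0.0, 0.5, -1.8]
width: 42.9
gripper_force: 61.1
```

Emit:
play_rows --deltas '[0,0,2,0,0,0,0,0,0,3.5,0,0,0,0,0,0,4.5,0,0,0,0,0,0,5.2,0,0,0,0,0,0,5.5,0,0,0,0,0,0,5.5,0,0,0,0]'

```text
clock: 8.38
eef_pos: [423.0, -244.6, 15.6]
tool_rot: [-3.142, -0.0, 0.269]
force: [-0.2, -0.1, -1.0]
width: 42.8
gripper_force: 61.3
```

Emit:
play_rows --deltas '[0,0,0.5,0,0,0,0,0,0,1,0,0,0,0,0,0,1,0,0,0,0]'

```text
clock: 8.75
eef_pos: [423.0, -244.5, 15.5]
tool_rot: [3.141, -0.0, 0.269]
force: [-1.7, 1.3, 9.9]
width: 42.5
gripper_force: 62.7
```

Contact with the mat. I release and rise.

Emit:
play_rows --deltas '[0,0,-0.3,0,0,0,0.55,0,0,-0.3,0,0,0,0.65,0,0,-0.3,0,0,0,0.8,0,0,-0.3,0,0,0,1,0,0,-0.3,0,0,0,1,0,0,-10,0,0,0,1,0,0,-30,0,0,0,1,0,0,-60,0,0,0,1,0,0,-95,0,0,0,1,0,0,-125,0,0,0,1]'

```text
clock: 10.0
eef_pos: [423.0, -244.6, 141.5]
tool_rot: [3.141, -0.001, 0.269]
force: [0.7, 0.0, -0.3]
width: 85.2
gripper_force: 0.0
```

```bash
python3 - <<'E'
from h import *
print(moveto([463.5,1,140],.269)); print(read_state()["qpos"])
i=snap("top","d",(215,210,415,335),4)
E
```

```text
(array([ 104.2, -226. ,    1.4]), array([ 0.0008, -0.0008, -0.0002]))
[ 0.50388955  0.53791254 -0.05327258  2.04871051  0.051861    0.55510083
 -0.88795568]
```

View pics/d.png

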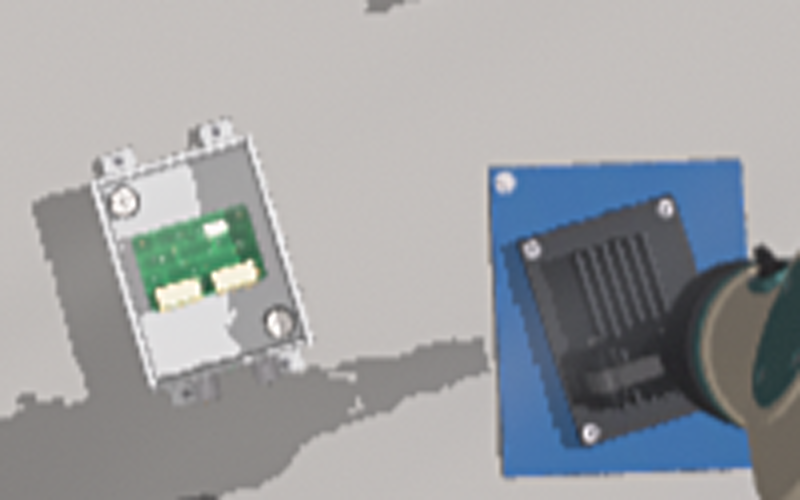

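```bash
python3 - <<'E'
from h import *
i=cv2.imread("pics/d_full.png");h=cv2.cvtColor(i,cv2.COLOR_BGR2HSV)
t=np.zeros(i.shape[:2],bool);t[255:292,243:285]=1
g=(h[...,0]>40)&(h[...,0]<95)&(h[...,1]>90);cr=(h[...,0]>15)&(h[...,0]<35)&(h[...,1]>25)&(i.max(2)>150)
m=cv2.morphologyEx((t&(g|cr)).astype(np.uint8),cv2.MORPH_CLOSE,np.ones((3,3)))
print(rect("top",m,20),m.sum()); print(rect("top",(t&g).astype(np.uint8),20))
for p in [(133,238),(245,205),(268,272),(158,310)]: print(p,pt("top",p[0]/4+214.6,p[1]/4+209.6,20)[:2])
q=np.array([(92,180),(250,136),(312,342),(155,386)])/4+[214.6,209.6]
P=np.array([pt("top",*a,46)[:2] for a in q],np.float32);print(P.mean(0),cv2.minAreaRect(P))
print(moveto([463.5,1,140],1.84))
E
```

```text
(array([464.35168  ,   2.5352936], dtype=float32), np.float32(67.46838), np.float32(45.265636), np.float32(104.79286)) 446
(array([467.4828   ,   3.4603004], dtype=float32), np.float32(67.943954), np.float32(38.391838), np.float32(107.29354))
(133, 238) [478.2808496   40.53045627]
(245, 205) [495.54505886 -24.76923079]
(268, 272) [456.67806732 -36.97821771]
(158, 310) [436.69520273  27.0198781 ]
[464.5216     0.800684] ((464.3616638183594, 1.1751251220703125), (122.77741241455078, 93.1153335571289), 15.15516471862793)
(array([ 102.7, -227.5,    4. ]), array([ 7.5000e-03, -2.0000e-04, -1.5714e+00]))
```

Emit:
play_rows --deltas '[8,-18,0,0,0,-0.15,1,24,-52,0,0,0,-0.32,0.9,42,-92,0,0,0,-0.5,0.8,60,-132,0,0,0,-0.68,0.75,78,-170,0,0,0,-0.86,0.75,92,-200,0,0,0,-1.04,0.75,100,-219,0,0,0,-1.22,0.75,104,-227,10,0,0,-1.4,0.75,104,-227,20,0,0,-1.5,0.75,104,-227,30,0,0,-1.571,0.75]'

```text
clock: 11.3
eef_pos: [463.0, 1.8, 109.6]
tool_rot: [3.141, 0.0, 1.842]
force: [-0.5, 0.0, -0.3]
width: 64.0
gripper_force: 0.0
```

Emit:
play_rows --deltas '[0,0,15,0,0,0,0.75,0,0,30,0,0,0,0.75,0,0,40,0,0,0,0.75,0,0,40,0,0,0,0.75,0,0,40,0,0,0,0.75]'

```text
clock: 11.92
eef_pos: [463.2, 1.9, 69.9]
tool_rot: [3.141, 0.0, 1.84]
force: [0.3, -0.2, -0.9]
width: 63.9
gripper_force: 0.0
```

```bash
python3 - <<'E'
from h import *
print(moveto([464.6,1.5,13],1.84))
E
```

```text
(array([-0.8,  1.2, 56.9]), array([ 0.0006,  0.0002, -0.0001]))
```

Emit:
play_rows --deltas '[-0.8,1.2,10,0,0,0,0.75,-0.8,1.2,24,0,0,0,0.75,-0.8,1.2,37,0,0,0,0.75,-0.8,1.2,46,0,0,0,0.75,-0.8,1.2,51,0,0,0,0.75,-0.8,1.2,54,0,0,0,0.75,-0.8,1.2,54,0,0,0,0.75,-0.8,1.2,54,0,0,0,0.75]'

```text
clock: 12.92
eef_pos: [464.6, 1.5, 15.8]
tool_rot: [3.141, 0.0, 1.84]
force: [0.6, -0.3, 0.3]
width: 63.9
gripper_force: 0.0
```

Emit:
play_rows --deltas '[0,0,0,0,0,0,0.65,0,0,0,0,0,0,0.6,0,0,0,0,0,0,0.55,0,0,0,0,0,0,0.5,0,0,0,0,0,0,0.45,0,0,0,0,0,0,0.4,0,0,0,0,0,0,0.4]'

```text
clock: 13.8
eef_pos: [464.7, 1.5, 16.2]
tool_rot: [3.141, 0.0, 1.84]
force: [-0.5, -0.1, 6.8]
width: 42.9
gripper_force: 59.8
```

Emit:
play_rows --deltas '[0,0,-1,0,0,0,0.4,0,0,-3,0,0,0,0.4,0,0,-7,0,0,0,0.4,0,0,-14,0,0,0,0.4,0,0,-26,0,0,0,0.4,0,0,-42,0,0,0,0.4,0,0,-60,0,0,0,0.4,0,0,-76,0,0,0,0.4,0,0,-86,0,0,0,0.4,0,0,-90,0,0,0,0.4]'

```text
clock: 15.05
eef_pos: [464.6, 1.3, 106.4]
tool_rot: [3.141, 0.0, 1.839]
force: [-0.1, -0.9, -0.2]
width: 42.7
gripper_force: 60.9
```

```bash
python3 - <<'E'
from h import *
print(moveto([428,261,60],1.84))
snap("scene","e",(230,140,390,280),5)
E
```

```text
(array([260.1,  33.6,  46.3]), array([ 0.0011,  0.0003, -0.0006]))
```

View pics/e.png

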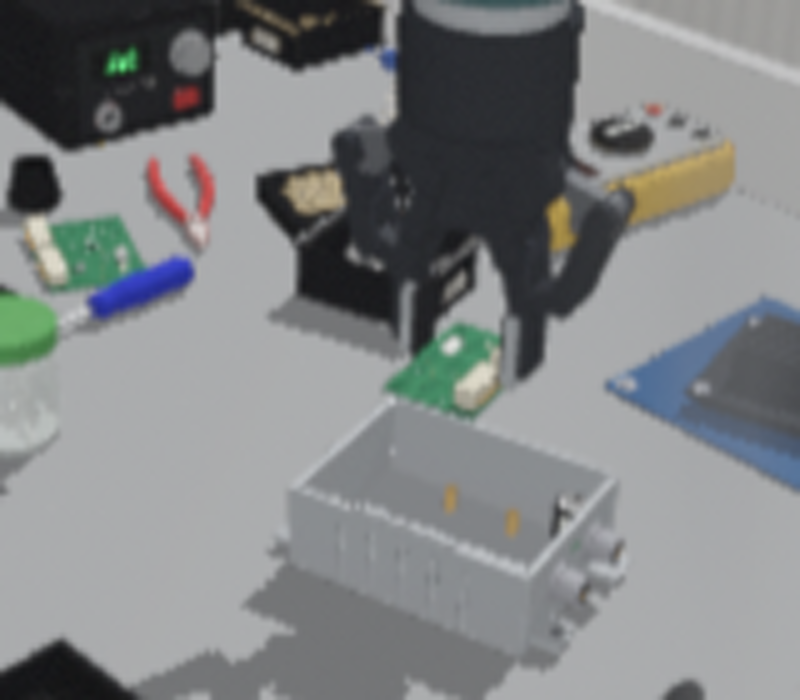

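The board is held level above the empty housing, which hasn't moved. Now to the tray.

Emit:
play_rows --deltas '[15,2,0,0,0,0,0.4,48,6,0,0,0,0,0.4,88,11,0,0,0,0,0.4,128,16,0,0,0,0,0.4,168,22,10,0,0,0,0.4,203,26,20,0,0,0,0.4,231,30,32,0,0,0,0.4,250,32,45,0,0,0,0.4,260,34,60,0,0,0,0.4,260,34,70,0,0,0,0.4]'

```text
clock: 16.35
eef_pos: [427.2, 261.8, 34.4]
tool_rot: [-3.14, 0.0, 1.842]
force: [-0.0, -0.6, 0.2]
width: 42.7
gripper_force: 60.9
```

Emit:
play_rows --deltas '[0,0,8,0,0,0,0.4,0,0,16,0,0,0,0.4,0,0,22,0,0,0,0.4,0,0,26,0,0,0,0.4,0,0,28,0,0,0,0.4,0,0,28,0,0,0,0.4,0,0,28,0,0,0,0.4]'

```text
clock: 17.23
eef_pos: [428.1, 261.2, 7.8]
tool_rot: [3.141, -0.0, 1.84]
force: [-0.1, 0.5, 0.1]
width: 42.7
gripper_force: 60.9
```

Emit:
play_rows --deltas '[0,0,1.5,0,0,0,0.4,0,0,2.5,0,0,0,0.4,0,0,3.4,0,0,0,0.4,0,0,4,0,0,0,0.4,0,0,4.4,0,0,0,0.4,0,0,4.4,0,0,0,0.4]'

```text
clock: 17.98
eef_pos: [428.0, 261.2, 3.3]
tool_rot: [3.141, 0.0, 1.84]
force: [-0.1, -1.3, 1.4]
width: 42.8
gripper_force: 61.1
```

Emit:
play_rows --deltas '[0,0,0.5,0,0,0,0.4,0,0,0.8,0,0,0,0.4,0,0,0.8,0,0,0,0.4]'

```text
clock: 18.35
eef_pos: [428.0, 261.1, 3.2]
tool_rot: [3.141, 0.0, 1.84]
force: [-1.2, -0.4, 10.8]
width: 42.8
gripper_force: 62.1
```

Contact with the tray floor. I release slowly and rise.

Emit:
play_rows --deltas '[0,0,-0.4,0,0,0,0.5,0,0,-0.4,0,0,0,0.55,0,0,-0.4,0,0,0,0.6,0,0,-0.4,0,0,0,0.7,0,0,-0.4,0,0,0,0.8,0,0,-5,0,0,0,0.8,0,0,-20,0,0,0,0.8,0,0,-50,0,0,0,1,0,0,-90,0,0,0,1,0,0,-130,0,0,0,1]'

```text
clock: 19.6
eef_pos: [427.9, 261.0, 134.6]
tool_rot: [3.141, -0.0, 1.84]
force: [1.4, 1.1, -0.1]
width: 85.4
gripper_force: 0.0
```

```bash
python3 - <<'E'
from h import *
print(moveto([423.0,-244.5,140],.269))
E
```

```text
(array([-486. , -139.2,   -5.5]), array([ 3.000e-04, -5.000e-04,  1.571e+00]))
```

Emit:
play_rows --deltas '[-15,0,-5,0,0,0.1,1,-50,3,-5,0,0,0.25,1,-98,2,-5,0,0,0.42,1,-150,-8,-5,0,0,0.6,1,-202,-20,-5,0,0,0.78,1,-255,-33,-5,0,0,0.96,1,-308,-50,-5,0,0,1.14,1,-360,-75,-5,0,0,1.32,1,-410,-100,-5,0,0,1.48,1,-455,-124,-5,0,0,1.571,1]'

```text
clock: 20.85
eef_pos: [429.1, -212.2, 138.5]
tool_rot: [3.141, -0.001, 0.265]
force: [0.3, 0.1, -0.6]
width: 85.3
gripper_force: 0.0
```

```bash
python3 - <<'E'
from h import *
print(moveto([423.0,-244.5,100],.269))
i=snap("top","f",(100,240,300,350),4)
E
```

```text
(array([-14.4,  29.5,  38.5]), array([ 0.0005, -0.0015, -0.0042]))
```

View pics/f.png

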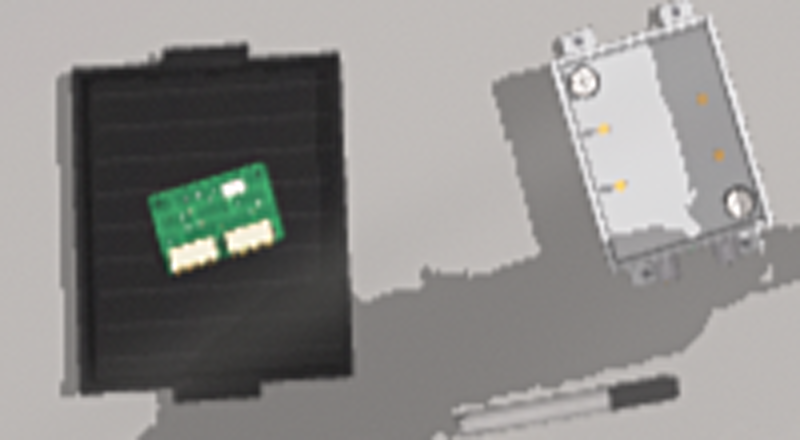

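The board lies flat in the tray at about (215,215) in the crop, and the housing is empty. I go back to the cover.

Emit:
play_rows --deltas '[-8,16,0,0,0,-0.002,1,-14,29,10,0,0,-0.004,1,-14,29,25,0,0,-0.004,1,-14,29,45,0,0,-0.004,1,-14,29,60,0,0,-0.004,1,-14,29,70,0,0,-0.004,1,-14,29,75,0,0,-0.004,1,-14,29,75,0,0,-0.004,1,-14,29,75,0,0,-0.004,1]'

```text
clock: 22.02
eef_pos: [423.9, -242.3, 62.8]
tool_rot: [3.141, -0.001, 0.273]
force: [-0.8, 0.8, -0.6]
width: 85.2
gripper_force: 0.0
```

```bash
python3 - <<'E'
from h import *
print(moveto([423.0,-244.5,15.6],.269))
a=cv2.imread("pics/d_full.png");b=cv2.imread("pics/f_full.png")
print("housing shift px",cv2.phaseCorrelate(*[np.float32(cv2.cvtColor(x[238:275,236:295],cv2.COLOR_BGR2GRAY)>175) for x in(a,b)]))
E
```

```text
(array([-1.5,  1.9, 47.2]), array([ 0.0006, -0.0007,  0.0038]))
housing shift px ((-0.10974441264887247, -0.224673890913774), 0.5226752330859502)
```

Emit:
play_rows --deltas '[-1.5,1.9,8,0,0,0.004,1,-1.5,1.9,20,0,0,0.004,1,-1.5,1.9,32,0,0,0.004,1,-1.5,1.9,40,0,0,0.004,1,-1.5,1.9,45,0,0,0.004,1,-1.5,1.9,47,0,0,0.004,1,-1.5,1.9,47,0,0,0.004,1,-1.5,1.9,47,0,0,0.004,1]'

```text
clock: 23.02
eef_pos: [422.9, -244.5, 15.7]
tool_rot: [3.141, -0.001, 0.269]
force: [0.4, -0.1, 1.2]
width: 85.4
gripper_force: 0.0
```

Emit:
play_rows --deltas '[0,0,0,0,0,0,0.7,0,0,0,0,0,0,0.6,0,0,0,0,0,0,0.5,0,0,0,0,0,0,0.4,0,0,0,0,0,0,0.2,0,0,0,0,0,0,0,0,0,0,0,0,0,0]'

```text
clock: 23.9
eef_pos: [422.8, -244.4, 15.8]
tool_rot: [3.141, -0.0, 0.269]
force: [-1.3, -0.5, 6.5]
width: 42.6
gripper_force: 60.2
```

Emit:
play_rows --deltas '[0,0,-1,0,0,0,0,0,0,-4,0,0,0,0,0,0,-12,0,0,0,0,0,0,-26,0,0,0,0,0,0,-44,0,0,0,0,0,0,-64,0,0,0,0,0,0,-82,0,0,0,0,0,0,-95,0,0,0,0,0,0,-103,0,0,0,0,0,0,-105,0,0,0,0]'

```text
clock: 25.15
eef_pos: [422.8, -244.4, 120.8]
tool_rot: [3.141, -0.0, 0.269]
force: [0.7, 0.6, -2.2]
width: 42.4
gripper_force: 61.0
```

```bash
python3 - <<'E'
from h import *
print(moveto([463.4,1.0,80],.269))
E
```

```text
(array([ 104.3, -225.8,   40.8]), array([ 0.0004, -0.0005, -0.0003]))
```

Emit:
play_rows --deltas '[7,-15,0,0,0,0,0,21,-45,0,0,0,0,0,37,-80,0,0,0,0,0,53,-115,0,0,0,0,0,69,-150,0,0,0,0,0,83,-180,0,0,0,0,0,95,-206,5,0,0,0,0,101,-219,15,0,0,0,0,104.2,-225.9,28,0,0,0,0,104.2,-225.9,40,0,0,0,0]'

```text
clock: 26.4
eef_pos: [462.7, 0.9, 79.2]
tool_rot: [3.142, 0.001, 0.269]
force: [-1.0, -0.1, -1.8]
width: 42.6
gripper_force: 61.1
```

Emit:
play_rows --deltas '[0,0,6,0,0,0,0,0,0,10,0,0,0,0,0,0,12,0,0,0,0,0,0,12,0,0,0,0,0,0,12,0,0,0,0]'

```text
clock: 27.02
eef_pos: [463.4, 1.1, 68.7]
tool_rot: [3.141, -0.001, 0.269]
force: [0.1, -0.4, -1.1]
width: 42.4
gripper_force: 61.1
```

```bash
python3 - <<'E'
from h import *
print(moveto([463.4,1.0,50.4],.269))
i=snap("scene","g",(270,190,370,280),6)
E
```

```text
(array([ 0. ,  0.1, 18.3]), array([ 0.0001, -0.0006, -0.0004]))
```

View pics/g.png

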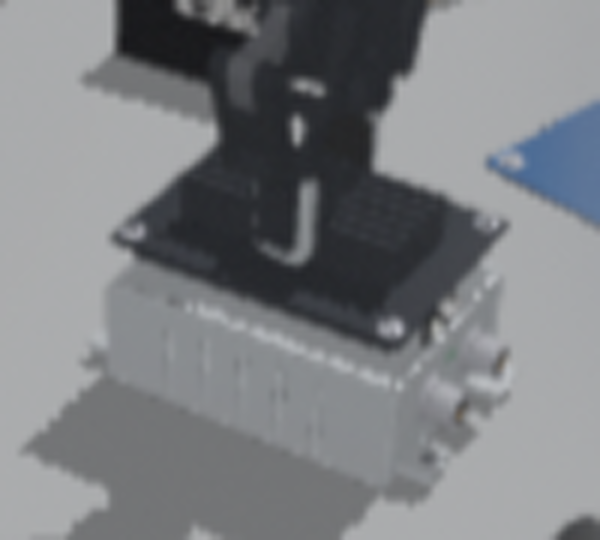

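The cover hangs squarely over the housing. I lower it gently.

Emit:
play_rows --deltas '[0,0,3,0,0,0,0,0,0,7,0,0,0,0,0,0,9,0,0,0,0,0,0,11,0,0,0,0,0,0,13,0,0,0,0,0,0,14,0,0,0,0,0,0,14,0,0,0,0]'

```text
clock: 27.95
eef_pos: [463.1, 1.1, 54.3]
tool_rot: [-3.142, 0.0, 0.269]
force: [0.5, -0.2, -2.0]
width: 42.7
gripper_force: 61.1
```

Emit:
play_rows --deltas '[0,0,1,0,0,0,0,0,0,2,0,0,0,0,0,0,3,0,0,0,0,0,0,3.6,0,0,0,0,0,0,4.1,0,0,0,0,0,0,4.1,0,0,0,0]'

```text
clock: 28.7
eef_pos: [463.1, 1.1, 50.8]
tool_rot: [3.142, -0.0, 0.269]
force: [-1.3, -0.5, 6.3]
width: 42.8
gripper_force: 62.1
```

Emit:
play_rows --deltas '[0,0,0.5,0,0,0,0,0,0,0.5,0,0,0,0,0,0,0.2,0,0,0,0.55,0,0,0.2,0,0,0,0.65,0,0,0.2,0,0,0,0.8,0,0,0.2,0,0,0,1,0,0,-0.5,0,0,0,1,0,0,-10,0,0,0,1,0,0,-40,0,0,0,1,0,0,-80,0,0,0,1]'

```text
clock: 29.95
eef_pos: [462.5, 1.1, 131.1]
tool_rot: [-3.141, 0.002, 0.269]
force: [0.6, -0.8, -0.4]
width: 85.2
gripper_force: 0.0
```

Emit:
play_rows --deltas '[-10,30,-20,0,0,0,1,-25,80,-40,0,0,0,1,-40,130,-60,0,0,0,1,-60,180,-60,0,0,0,1,-80,220,-60,0,0,0,1,-80,220,-60,0,0,0,1]'

```text
clock: 30.7
eef_pos: [442.9, -236.6, 190.9]
tool_rot: [3.139, 0.0, 0.261]
force: [0.3, 0.6, 0.1]
width: 85.3
gripper_force: 0.0
```

```bash
python3 - <<'E'
from h import *
i=snap("scene","hs",(270,195,370,280),4);j=snap("top","ht")
a=cv2.resize(j[230:325,215:315],None,fx=4,fy=4,interpolation=2);b=cv2.imread("pics/hs.png")
o=np.zeros((380,800,3),np.uint8);o[:a.shape[0],:400]=a;o[:b.shape[0],400:]=b;cv2.imwrite("pics/h.png",o)
for n,p,box in(("scene","scene0",(195,280,270,370)),("top","top0",(235,320,225,310))):
    x=cv2.imread(f"pics/{p}.png");y=i if n=="scene" else j;s=np.s_[box[0]:box[1],box[2]:box[3]]
    print(n,np.abs(x[s].astype(int)-y[s]).mean(),cv2.phaseCorrelate(*[np.float32(cv2.cvtColor(k[s],6)) for k in(x,y)]))
E
```

```text
scene 6.293529411764706 ((-0.02101024497217452, -0.11123764494556099), 0.8463368240992228)
top 12.09361014994233 ((0.0866091679722345, -0.2148515454581741), 0.7729698708616657)
```

View pics/h.png

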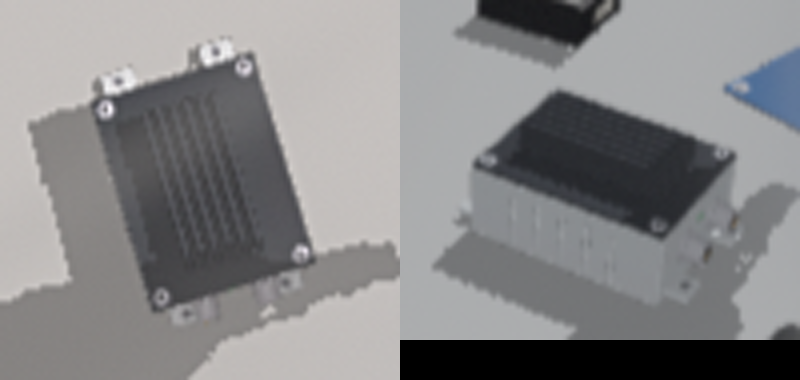

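The cover sits flush all round, and the images match the starting ones to within about 0.2 px.

```bash
python3 -c "from cell import *;print(finish_job())"
```

```text
the job is handed in; nothing more can be done
None
```

The job is handed in: the board lies flat, components up, in the tray, and the cover, which rested on the mat meanwhile, is back on the housing and looks flush all round, with the housing where it started.

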